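Gauge a cylinder's stroke with a depth rod

TASK

Take the depth rod (the tall one with the straight round head) out of its rest, slide it tip first down the bore of the aluminium cylinder body and push the stiff piston in there down until it bottoms, seating it with a steady push of 10 to 15 N for half a second and never pressing the rod with more than 25 N. Leave the rod standing on the bottomed piston, then slide the pointer of the scale beside it until the pointer's top edge is level with the top of the rod, and let go. Leave everything else where it is.

Things in the scene. Friction and masses are not known exactly. Their poses are not given: they have to be found in the camera images.
- rod: depth rod, steel, about 0.22 kg, 110 mm long: shaft 16 mm in diameter and 90 mm long with a 3 mm chamfer at the tip, then a plain cylindrical head 24 mm in diameter and 20 mm high to grip by. It starts upright in one of the two holes of the rest, 30 mm deep in it. Origin: centre of the tip face; z runs up along the rod to the head
- rod_tip (a point): centre of the rod's tip face (the rod's origin)
- rod_top (a point): centre of the flat top of the rod's head, 110 mm from the tip
- rest: fixed black block 60 x 150 x 40 mm with two upright 18 mm holes, 30 mm deep, 42 mm either side of its centre along its y. Origin: centre of its underside
- cylinder: fixed aluminium block 60 x 60 mm, 80 mm high, standing on the base plate, its top 92 mm above the table; an upright round bore 18 mm in diameter runs down its middle. Origin: centre of its underside, its x parallel to the plate's x
- bore_mouth (a point): centre of the bore's mouth, in the block's top face; z up. Piston: brass disc filling the bore, face first 14 to 50 mm below the mouth, slides down with about 4 N friction (more than the rod's weight) and stays where left. It stops solid 36 to 60 mm below the mouth, at a depth that differs each time and can only be felt: the force then rises well past 4 N and the rod goes no further
- plate: fixed steel base plate 150 x 190 x 12 mm carrying the cylinder block, the scale and, inside the bore, the piston. The bore's axis is at x 0, y -45 mm; the scale post (12 x 26 mm, top 196 mm above the table) at x 26, y 55 mm. Origin: centre of the plate's underside; the pointer's handle sticks out to its -x
- pointer (a joint): height of the sliding pointer on the scale post, 0 to 0.09 m, growing upward; at 0 its top edge is 98 mm above the table. Slides upright with about 4 N friction plus a little drag and stays where it is left. Starts low, below the level it has to be set to
- pointer_edge (a point): tip of the pointer's blade, at its top edge (the blade is 4 mm thick and points to the rod, ending 50 mm short of the bore's axis in y); the edge to set level with the rod's top. The tops of the blade, slide and handle are all at this height
- pointer_grip (a point): grip point in the pointer's handle: a bar 14 mm wide (along the plate's y) and 16 mm high that sticks out 70 mm from the slide along the plate's -x, free end 59 mm before the plate's centre line; the point is in mid-bar, 21 mm from that end and 8 mm below the top edge. Pinch it from above, fingers closing along the plate's y
- plug_gauge: bystander: plug gauge standing in the other hole of the rest; 78 mm tall, 16 mm shaft with a mushroom-shaped head 36 mm across; shorter than the rod. Origin: centre of its foot
- bush: bystander: brass ring 28 mm across, 18 mm high, lying on the base plate. Origin: centre of its underside
- oiler: bystander: white bottle, 44 mm across, 120 mm tall. Origin: centre of its underside
- grease_jar: bystander: grey jar, 60 mm across, 60 mm tall. Origin: centre of its underside
- wrench: bystander: wrench 170 mm long lying flat, along its x
- screwdriver: bystander: screwdriver 180 mm long lying flat, along its x
- collar: bystander: steel ring 44 mm across, 16 mm high. Origin: centre of its underside
Not all that is in view belongs to the job. Leave any pink or yellow look-alike of the plate alone.

How it is judged:
By the outcome, as a careful person would: the job done as asked, in the order asked, and still so for the second after the job is handed in, with the robot touching nothing.
It also fails if it takes over 70 s, if anything falls off the work surface, if the arm or the gripper's body presses on something with over 40 N, if the wrist force passes 120 N, or if a joint passes its speed limit or range.

ROBOT

A 6-joint arm with a two-finger parallel gripper is mounted at the origin on the work surface. World frame = base frame: x ahead of the robot, y to its left, z up, the work surface at z = 0. Lengths are in m, angles in rad, forces in N, time in s.
With the tool pointing down it reaches from about 0.35 to 0.925 m from the base axis. Payload 6.4 kg.
Tool frame: the origin (TCP) lies on the front face of the gripper's body, between the roots of the fingers; the fingertips stand 97 mm ahead of it and the grasp point (between the pads) lies 78 mm ahead of it; z points along the fingers, y is the line along which they close (so a half turn about z gives the same grasp; the last joint's range is limited). The gripper opens to 94 mm and grips with 3 to 60 N. Pads are 16 mm wide; open, the fingers measure 119 mm over their backs; the gripper's body (75 mm by 177 mm) begins 78 mm behind the grasp point.
Start: joints at [-1.298, 0.245, 1.558, -0, 1.339, -0.174], TCP at [0.281, -0.586, 0.303] pointing down, gripper open.
Joint ranges: [-3.13, 3.13], [-1.02, 2.26], [0.13, 2.54], [-0.95, 4.09], [0.21, 2.88], [-2.74, 2.74]. Speed limits (rad/s): [2.57, 2.57, 3.14, 3.14, 3.14, 3.14].

INTERFACE

Orientations are given as [roll, pitch, yaw] about the fixed x, y, z axes, in that order (R = Rz(yaw) Ry(pitch) Rx(roll)).
In Python, from rig import state, read_camera, finish_job gives the robot as it stands.
- The arm moves only by the shell command python3 -m crank 'ROWS' [OPENING] [FORCE]. ROWS is JSON, a list of rows, each an object of numbers: "dx", "dy", "dz": the shift along the world's x, y, z in units of 40 mm (1.0 is 40 mm); "wx", "wy", "wz": the turn, a rotation vector about the world's x, y, z in units of 5 degrees (1.0 is 5 degrees). In form: [{"dx": .., "dy": .., "dz": .., "wx": .., "wy": .., "wz": ..}, ...]. A call has 1 to 12 rows; each row shifts and turns the commanded pose from where the row before left it; what a row does not reach is not made up. A row lasts 1/10 s, in which the tool goes at most 50 mm and 8.59 degrees, less where a joint would pass 70% of its speed; a pose out of reach is approached as far as the arm can. A call is refused whole if a number of a shift passes 1 or a number of a turn 1, either way. A call with a gripper value outside its range is refused whole. OPENING is the gripper's target within -1 to 1 (fully open at 1, half-way at 0, shut at -1), set as the call begins (- or left out, the last holds). The fingers move at their own pace and stop on an object; FORCE is the grip in N (left out, the last holds). Time passes only in rows, so rows that do not move let the fingers close. It gives the time, the measured TCP pose, the force, the opening and the grip force at its end, in the units of the state.
- state(): the state, without advancing time (a new reading comes with each control period).
- read_camera(name): name is "side" or "top"; returns a dict with "frame" (480x640x3 uint8, red, green, blue), "K" (3x3 intrinsics, pixels), "k1" (the pictures are not rectified: a ray, as slopes to the right and down, at radius r is drawn at 1 + k1 r^2 times it, then the intrinsics apply), "rvec" (rotation vector, rad) and "tvec" (3), from world to camera coordinates, as OpenCV has them. Camera axes: x right, y down, z forward; pixel columns grow to the right and rows downward; lengths in m; the calibration is good to about 2 mm. A picture is of the moment at which its call begins. There is no depth.
- finish_job(): hands the job in; it is judged then, once.
The state is a dict: "time_s": time; "joint_positions": joint angles; "joint_velocities": joint speeds; "joint_efforts": joint torques, N m; "ee_pos": TCP position; "tool_rot": TCP orientation; "force": force on the tool from outside, world axes, zero at the start; "wrist_torque": the same for the moment, N m; "grip_width": opening from 0.0 (shut) to 1.0 (fully open); "grip_force": force on a finger pad.
Only numpy, scipy, OpenCV 4.12 (cv2) and the standard library are available. Lean on these libraries where they do the work, as an engineer would, in place of code of your own. Each camera call takes 0.05 s, during which the arm holds its last target. There are 200 camera calls.

## Working session

There is one attempt and no reset: what is moved stays moved. The work goes in short steps, Python scripts to look and compute and a shell command to move; the robot and the scene stay as the last step left them, time stands still between calls to the robot, and variables do not carry over. Pictures are saved under pics/ and viewed, at most 10 in all, crops included, and the job is handed in when it is done.

```bash
mkdir -p pics
cat > h.py <<'E'
import numpy as np, cv2
from rig import state, read_camera
def cam(n,save=None):
    c=read_camera(n)
    if save: cv2.imwrite('pics/'+save,c['frame'][:,:,::-1])
    return c
def ray(c,u,v):
    K=np.array(c['K']);x=(u-K[0,2])/K[0,0];y=(v-K[1,2])/K[1,1]
    a,b=x,y
    for _ in range(30):
        s=1+c['k1']*(a*a+b*b);a,b=x/s,y/s
    R=cv2.Rodrigues(np.array(c['rvec'],float))[0];t=np.array(c['tvec'],float).ravel()
    return -R.T@t, R.T@np.array([a,b,1.])
def onz(c,u,v,z):
    o,d=ray(c,u,v);return o+d*(z-o[2])/d[2]
def proj(c,p):
    K=np.array(c['K']);R=cv2.Rodrigues(np.array(c['rvec'],float))[0]
    q=R@np.array(p,float)+np.array(c['tvec'],float).ravel();a,b=q[0]/q[2],q[1]/q[2];s=1+c['k1']*(a*a+b*b)
    return np.array([K[0,0]*a*s+K[0,2],K[1,1]*b*s+K[1,2]])
def tri(c1,p1,c2,p2):
    o1,d1=ray(c1,*p1);o2,d2=ray(c2,*p2);A=np.c_[d1,-d2];s=np.linalg.lstsq(A,o2-o1,rcond=None)[0]
    a,b=o1+s[0]*d1,o2+s[1]*d2;return (a+b)/2,np.linalg.norm(a-b)
E
python3 - <<'E'
from h import *
for n in('top','side'):
    c=cam(n,n+'0.png');print(n,c['K'],c['k1'],ray(c,320,240))
print(state())
E
```

```text
top [[497.34285885   0.         316.77377566]
 [  0.         497.34285885 235.95160418]
 [  0.           0.           1.        ]] -0.04743193958771345 (array([0.37306702, 0.0240159 , 0.99021418]), array([ 0.15067263,  0.01468331, -0.98852946]))
side [[502.61515063   0.         310.87703807]
 [  0.         502.61515063 244.93768268]
 [  0.           0.           1.        ]] 0.04481060456738396 (array([0.51378091, 0.84268525, 0.74908033]), array([-0.00156714, -0.78680516, -0.61754444]))
{'time_s': 0.1, 'joint_positions': array([-1.29810034e+00,  2.45713304e-01,  1.55885843e+00, -4.64349723e-05,
        1.33870621e+00, -1.74093096e-01]), 'joint_velocities': array([ 0.00028013, -0.00367631, -0.00427161, -0.00057291,  0.00180981,
       -0.00060031]), 'joint_efforts': array([ 5.47934123e-04, -4.16918635e+01, -3.15525806e+01,  6.86998037e-02,
        3.10439640e-02, -5.34220612e-05]), 'ee_pos': array([ 0.28074785, -0.58583417,  0.30169331]), 'tool_rot': array([-3.13992501e+00, -2.47428711e-04,  4.46799591e-01]), 'force': array([-0.11010417,  0.13528925, -0.76062297]), 'wrist_torque': array([ 0.02163409, -0.02532356,  0.03226272]), 'grip_force': 0.0, 'grip_width': 1.0008148443693763}
```

View pics/top0.png

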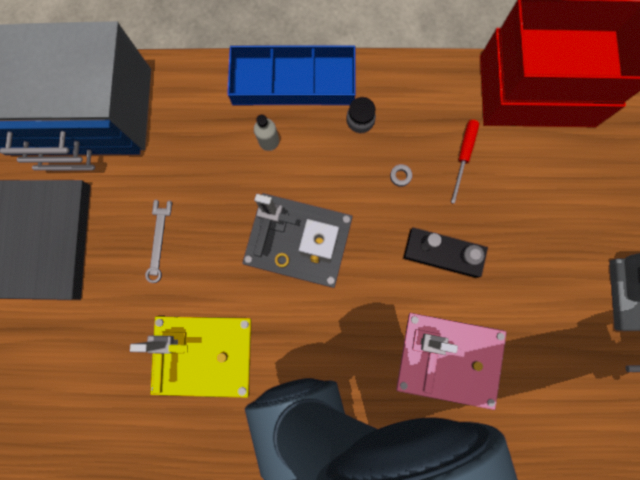

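View pics/side0.png

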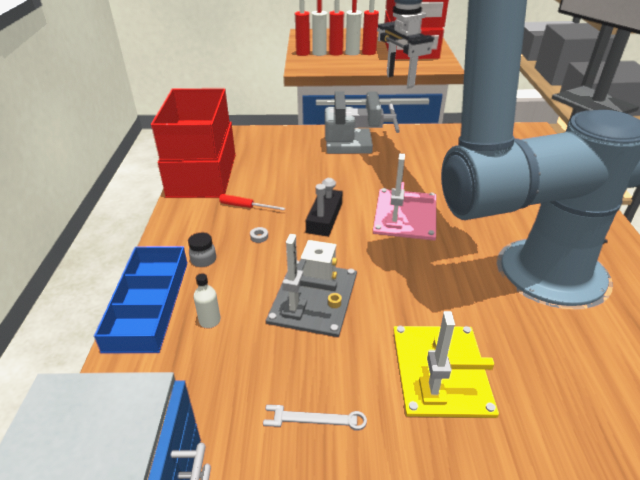

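Both pictures show the steel-grey plate at about top (298,245) and side (315,290), with the white cylinder block top at top (319,239) and the post at (266,207). Candidates for the rod, both in the black rest, are the small head at top (434,240) / side (321,190) and the wide, lower head at top (474,254) / side (329,183). Pink and yellow plates are look-alikes to be left alone. Next is a close crop of the rest and plate.

Run:
```python
import cv2,numpy as np
t=cv2.imread('pics/top0.png');s=cv2.imread('pics/side0.png')
f=lambda im,x,y,w,h:cv2.resize(im[y:y+h,x:x+w],(400,300),interpolation=cv2.INTER_CUBIC)
o=np.vstack([np.hstack([f(t,400,220,100,75),f(s,285,165,100,75)]),np.hstack([f(t,235,190,128,96),f(s,255,230,128,96)])])
cv2.imwrite('pics/crop1.png',o)
```

```text
(no output)
```

View pics/crop1.png

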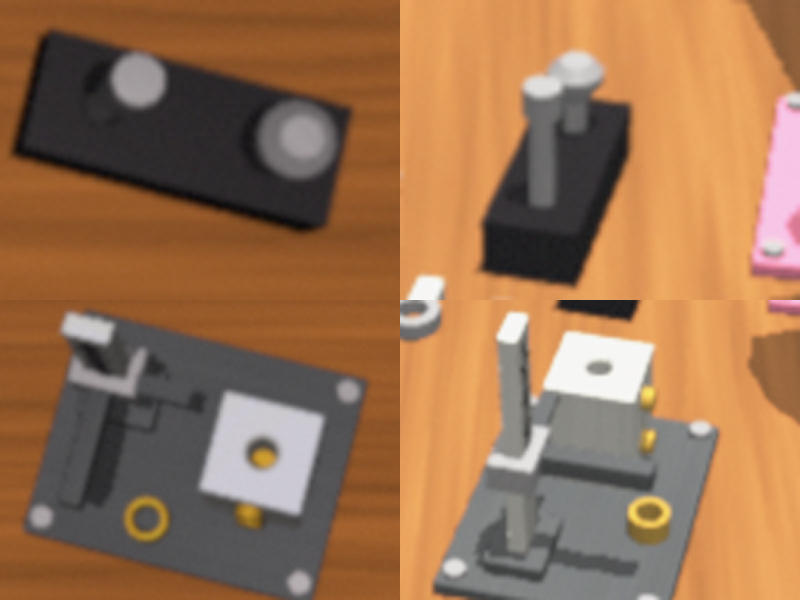

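The crop shows the slim straight head at top px (435,240) is the rod, and the mushroom head at (475,254) is the plug gauge. On the grey plate, the bore mouth is at top (319,238.6) and side (318.7,251.4), the handle bar's free end is near top (258,254), and brass bush lies on the plate.

Run:
```python
from h import *
T,S=cam('top'),cam('side')
a=lambda x,y:(235+x/3.125,190+(y-300)/3.125)
b=lambda x,y:(255+(x-400)/3.125,230+(y-300)/3.125)
print('rod tri',tri(T,(434.75,240),S,(320.75,186.5)), onz(T,434.75,240,.12),onz(S,320.75,186.5,.12))
print('bore tri',tri(T,a(262,453),S,b(599,367)),onz(T,*a(262,453),.092),onz(S,*b(599,367),.092))
q=[onz(T,*a(*p),.013)[:2] for p in[(348,390),(299,583),(41,516)]]
print(q,np.degrees([np.arctan2(*(q[0]-q[1])[::-1]),np.arctan2(*(q[2]-q[1])[::-1])-np.pi/2]))
# block top corners
q=[onz(T,*a(*p),.092)[:2] for p in[(228,391),(326,414),(300,516),(201,488)]]
print('blk',np.mean(q,0),[np.degrees(np.arctan2(*(q[i]-q[j])[::-1])) for i,j in((0,3),(1,2),(0,1),(3,2))])
print('handle end',tri(T,a(73,502),S,b(655,466)),'edge slide',onz(T,*a(73,502),.11))
```

```text
rod tri (array([ 0.50873144, -0.16673571,  0.11647735]), np.float64(0.002255919620653037)) [ 0.50705555 -0.16579597  0.12      ] [ 0.50985524 -0.16155627  0.12      ]
bore tri (array([0.51372021, 0.03941119, 0.08822499]), np.float64(0.002498596750393713)) [0.51188204 0.03949478 0.092     ] [0.51493976 0.04362284 0.092     ]
[array([ 0.56524953, -0.0138087 ]), array([0.44166239, 0.01686878]), array([0.48268968, 0.18074771])] [-13.94051156 -14.05518106]
blk [0.51249286 0.0384934 ] [np.float64(-14.599487381566876), np.float64(-13.91300199892385), np.float64(76.92460094704558), np.float64(74.54246443569951)]
handle end (array([0.48120382, 0.14833151, 0.10077649]), np.float64(0.00014989628141284689)) edge slide [0.48000847 0.14705167 0.11      ]
```

```bash
python3 -m crank '[{"dx":0.517,"dy":0.959,"wz":0.917},{"dx":0.517,"dy":0.959,"wz":0.917},{"dx":0.517,"dy":0.959,"wz":0.917},{"dx":0.517,"dy":0.959,"wz":0.917},{"dx":0.517,"dy":0.959,"wz":0.917},{"dx":0.517,"dy":0.959,"wz":0.917},{"dx":0.517,"dy":0.959,"wz":0.917},{"dx":0.517,"dy":0.959,"wz":0.917},{"dx":0.517,"dy":0.959,"wz":0.917},{"dx":0.517,"dy":0.959,"wz":0.917},{"dx":0.517,"dy":0.959,"wz":0.917},{}]' 1 40
```

```text
invalid input
```

```bash
python3 -m crank '[{"dx":0.517,"dy":0.959,"dz":0,"wx":0,"wy":0,"wz":0.917},{"dx":0.517,"dy":0.959,"dz":0,"wx":0,"wy":0,"wz":0.917},{"dx":0.517,"dy":0.959,"dz":0,"wx":0,"wy":0,"wz":0.917},{"dx":0.517,"dy":0.959,"dz":0,"wx":0,"wy":0,"wz":0.917},{"dx":0.517,"dy":0.959,"dz":0,"wx":0,"wy":0,"wz":0.917},{"dx":0.517,"dy":0.959,"dz":0,"wx":0,"wy":0,"wz":0.917},{"dx":0.517,"dy":0.959,"dz":0,"wx":0,"wy":0,"wz":0.917},{"dx":0.517,"dy":0.959,"dz":0,"wx":0,"wy":0,"wz":0.917},{"dx":0.517,"dy":0.959,"dz":0,"wx":0,"wy":0,"wz":0.917},{"dx":0.517,"dy":0.959,"dz":0,"wx":0,"wy":0,"wz":0.917},{"dx":0.517,"dy":0.959,"dz":0,"wx":0,"wy":0,"wz":0.917},{"dx":0,"dy":0,"dz":0,"wx":0,"wy":0,"wz":0}]' 1 40
```

```text
time_s: 1.4
ee_pos: [0.5096, -0.1605, 0.3025]
tool_rot: [-3.142, -0.001, 1.334]
force: [-0.4, 0.4, -0.1]
grip_width: 1.001
grip_force: 0.0
```

```bash
python3 -m crank '[{"dz":-0.5},{"dz":-0.5},{"dz":-0.5},{"dz":-0.5},{"dz":-0.4},{"dz":0}]'
python3 - <<'E'
from h import *
S,T=cam('side'),cam('top')
s=state();p=s['ee_pos'];print(p,s['tool_rot'])
print([proj(S,p-[0,0,z]) for z in(0,.078,.097)],proj(T,p-[0,0,.0]))
o=cv2.resize(S['frame'][110:230,250:410,::-1],(800,600),interpolation=cv2.INTER_CUBIC);cv2.imwrite('pics/c2.png',o)
E
```

```text
[ 0.50844313 -0.16360824  0.30248917] [-3.14121086e+00  2.80309469e-04  1.32844739e+00]
[array([321.42007992, 112.08198523]), array([321.38554647, 145.61172335]), array([321.37818009, 153.32109372])] [460.8860922 219.4391186]invalid input
```

View pics/c2.png

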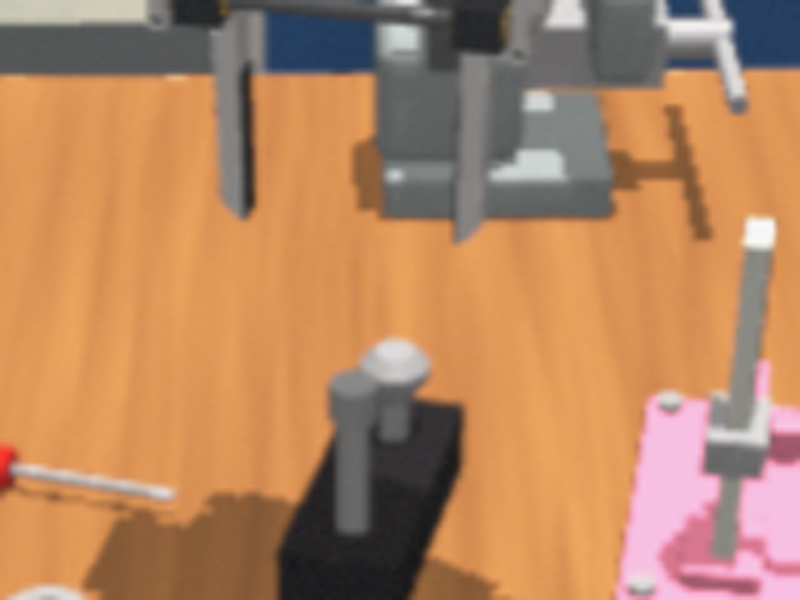

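The side crop shows the open fingertips at about (298,152) and (343,158), centred on the rod head at (320,188). Going down now; rows need every key.

```bash
python3 -m crank '[{"dx":0.025,"dy":-0.035,"dz":-0.5,"wx":0,"wy":0,"wz":0},{"dx":0,"dy":0,"dz":-0.6,"wx":0,"wy":0,"wz":0},{"dx":0,"dy":0,"dz":-0.6,"wx":0,"wy":0,"wz":0},{"dx":0,"dy":0,"dz":-0.6,"wx":0,"wy":0,"wz":0},{"dx":0,"dy":0,"dz":-0.56,"wx":0,"wy":0,"wz":0},{"dx":0,"dy":0,"dz":0,"wx":0,"wy":0,"wz":0},{"dx":0,"dy":0,"dz":0,"wx":0,"wy":0,"wz":0},{"dx":0,"dy":0,"dz":0,"wx":0,"wy":0,"wz":0}]' 1 40 && python3 -m crank '[{"dx":0,"dy":0,"dz":0,"wx":0,"wy":0,"wz":0},{"dx":0,"dy":0,"dz":0,"wx":0,"wy":0,"wz":0},{"dx":0,"dy":0,"dz":0,"wx":0,"wy":0,"wz":0},{"dx":0,"dy":0,"dz":0,"wx":0,"wy":0,"wz":0},{"dx":0,"dy":0,"dz":0,"wx":0,"wy":0,"wz":0},{"dx":0,"dy":0,"dz":0,"wx":0,"wy":0,"wz":0},{"dx":0,"dy":0,"dz":0,"wx":0,"wy":0,"wz":0},{"dx":0,"dy":0,"dz":0,"wx":0,"wy":0,"wz":0}]' -1 40
```

```text
time_s: 2.3
ee_pos: [0.5099, -0.1667, 0.1898]
tool_rot: [3.139, 0.001, 1.326]
force: [-0.1, -0.7, 0.6]
grip_width: 0.997
grip_force: 0.0
time_s: 3.1
ee_pos: [0.5093, -0.1656, 0.1882]
tool_rot: [-3.142, 0.0, 1.327]
force: [-0.3, 0.7, 0.7]
grip_width: 0.356
grip_force: 0.0
```

```bash
python3 -m crank '[{"dx":0,"dy":0,"dz":0,"wx":0,"wy":0,"wz":0},{"dx":0,"dy":0,"dz":0,"wx":0,"wy":0,"wz":0},{"dx":0,"dy":0,"dz":0,"wx":0,"wy":0,"wz":0},{"dx":0,"dy":0,"dz":0,"wx":0,"wy":0,"wz":0},{"dx":0,"dy":0,"dz":0,"wx":0,"wy":0,"wz":0}]'
```

```text
time_s: 3.6
ee_pos: [0.5094, -0.1656, 0.1882]
tool_rot: [3.141, 0.0, 1.327]
force: [1.2, -0.3, -0.7]
grip_width: 0.245
grip_force: 40.0
```

```bash
python3 -m crank '[{"dx":0,"dy":0,"dz":0.3,"wx":0,"wy":0,"wz":0},{"dx":0,"dy":0,"dz":0.5,"wx":0,"wy":0,"wz":0},{"dx":0,"dy":0,"dz":0.6,"wx":0,"wy":0,"wz":0},{"dx":0,"dy":0,"dz":0.6,"wx":0,"wy":0,"wz":0},{"dx":0,"dy":0,"dz":0.5,"wx":0,"wy":0,"wz":0},{"dx":0,"dy":0,"dz":0.1,"wx":0,"wy":0,"wz":0},{"dx":0,"dy":0,"dz":0,"wx":0,"wy":0,"wz":0}]' && python3 -m crank '[{"dx":0.02,"dy":0.4,"dz":0,"wx":0,"wy":0,"wz":0},{"dx":0.02,"dy":0.7,"dz":0,"wx":0,"wy":0,"wz":0},{"dx":0.02,"dy":0.8,"dz":0,"wx":0,"wy":0,"wz":0},{"dx":0.02,"dy":0.8,"dz":0,"wx":0,"wy":0,"wz":0},{"dx":0.02,"dy":0.8,"dz":0,"wx":0,"wy":0,"wz":0},{"dx":0.02,"dy":0.8,"dz":0,"wx":0,"wy":0,"wz":0},{"dx":0.005,"dy":0.5,"dz":0,"wx":0,"wy":0,"wz":0},{"dx":0,"dy":0.33,"dz":0,"wx":0,"wy":0,"wz":0},{"dx":0,"dy":0,"dz":0,"wx":0,"wy":0,"wz":0},{"dx":0,"dy":0,"dz":0,"wx":0,"wy":0,"wz":0},{"dx":0,"dy":0,"dz":0,"wx":0,"wy":0,"wz":0}]'
python3 - <<'E'
from h import *
S,T=cam('side'),cam('top')
s=state();print(s['ee_pos'],s['tool_rot'],s['force'],s['grip_width'])
o=np.hstack([cv2.resize(I['frame'][y:y+120,x:x+80,::-1],(400,600),interpolation=cv2.INTER_CUBIC) for I,x,y in((S,280,175),(T,280,180))]);cv2.imwrite('pics/c3.png',o)
E
```

```text
time_s: 4.3
ee_pos: [0.5094, -0.1657, 0.2929]
tool_rot: [3.141, 0.0, 1.327]
force: [-0.3, -0.1, -2.7]
grip_width: 0.247
grip_force: 40.0
time_s: 5.4
ee_pos: [0.5143, 0.0389, 0.292]
tool_rot: [-3.141, 0.0, 1.326]
force: [-0.2, 0.2, -2.9]
grip_width: 0.245
grip_force: 40.0
[0.51439877 0.03873139 0.29218721] [-3.14147893e+00  1.38606714e-04  1.32564979e+00] [-0.51883056 -0.23771222 -2.80564615] 0.2483338397925466
```

View pics/c3.png

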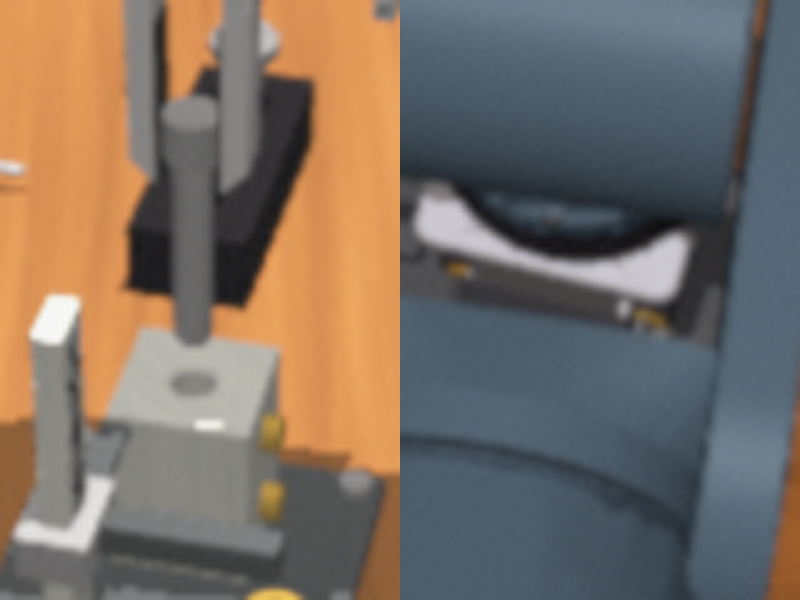

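The crop shows the rod gripped upright, its tip edge at side px (318.8,244), above the bore mouth at (318.8,251.6). I'll measure both edges more finely.

Run:
```python
from h import *
S=cam('side');g=cv2.cvtColor(S['frame'],cv2.COLOR_RGB2GRAY).astype(int)
print(g[232:262,308:331])
```

```text
[[ 42  34  30  31  29  36  65  90 102 103 104 103  99  93  68  40  30  29
   30  28  30  35  72]
 [ 81  65  61  60  53  49  68  89 101 103 104 103 100  92  68  39  29  30
   30  28  32  45 101]
 [133 128 131 131 119 105  92  93 100 104 104 105  99  94  71  40  31  31
   33  34  31  68 132]
 [155 157 164 164 157 145 119 101 102 104 104 103  98  92  75  59  56  51
   46  44  50 103 154]
 [156 161 165 167 164 158 131 106 103 105 105 103  99  97 108 122 128 116
  109  96  87 134 165]
 [157 161 166 167 165 158 132 107 103 104 104 104 100  99 126 152 159 155
  151 148 143 160 171]
 [157 162 166 167 163 158 132 107 102 103 105 104  99  97 127 153 160 162
  166 166 167 169 172]
 [160 164 168 168 165 159 133 107 102 104 104 103  99  98 126 151 160 163
  166 169 170 168 172]
 [171 174 177 177 173 165 136 108 102 102 104 103  99 100 128 153 161 163
  166 169 168 171 172]
 [178 181 182 183 180 175 150 117 103 105 104 103 101 102 137 158 162 166
  168 169 170 170 171]
 [182 185 184 184 186 183 171 140 115 107 105 103 103 120 157 171 172 173
  172 173 172 171 173]
 [181 183 183 183 183 184 182 168
[... 1110 characters left out ...]
184 183 184 184 184]
 [186 185 184 181 181 182 181 180 179 178 179 181 180 182 184 184 183 183
  184 183 184 184 185]
 [184 185 185 184 181 182 181 182 182 180 180 180 181 182 184 185 183 183
  183 184 183 184 182]
 [183 183 184 184 183 183 180 182 182 182 182 181 180 180 182 183 184 184
  183 183 183 183 180]
 [176 180 181 182 182 183 183 181 182 182 183 187 190 190 189 189 186 185
  185 185 183 183 174]
 [152 156 162 164 168 173 176 178 179 179 185 221 231 232 232 230 210 185
  184 184 184 181 160]
 [132 134 138 142 146 150 152 157 160 163 170 209 225 226 226 225 203 182
  182 183 184 176 147]
 [129 132 133 134 134 136 136 138 139 141 143 154 161 166 169 169 167 169
  172 176 178 168 137]]
```

Run:
```python
from h import *
S=cam('side');print(state()['ee_pos'])
b=onz(S,318.15,251.3,.092);t=onz(S,318.05,243.7,.114)-[0,.005,0]
print(b,t,b-t)
for dy in(0,.001):print(proj(S,t+[dy,.005,0]),proj(S,b+[0,.009,0]),proj(S,b-[0,.009,0]),proj(S,t+[.008,0,.01]),proj(S,t+[-.008,0,.01]))
```

```text
[0.51440588 0.03888106 0.29226273]
[0.51603027 0.04316487 0.092     ] [0.51615696 0.04066814 0.114     ] [-0.00012669  0.00249673 -0.022     ]
[318.05 243.7 ] [318.15016619 254.09514385] [318.14985581 248.5426024 ] [314.07765744 238.30461641] [321.98886481 238.28129772]
[317.55670238 243.70135906] [318.15016619 254.09514385] [318.14985581 248.5426024 ] [314.07765744 238.30461641] [321.98886481 238.28129772]
```

```bash
python3 -m crank '[{"dx":0,"dy":0.045,"dz":-0.2,"wx":0,"wy":0,"wz":0},{"dx":0,"dy":0,"dz":-0.23,"wx":0,"wy":0,"wz":0},{"dx":0,"dy":0,"dz":0,"wx":0,"wy":0,"wz":0},{"dx":0,"dy":0,"dz":0,"wx":0,"wy":0,"wz":0},{"dx":0,"dy":0,"dz":0,"wx":0,"wy":0,"wz":0}]'
python3 - <<'E'
from h import *
S=cam('side');g=cv2.cvtColor(S['frame'],cv2.COLOR_RGB2GRAY).astype(int)
print(state()['ee_pos'],state()['force'])
print(g[243:257,310:327])
E
```

```text
time_s: 6.1
ee_pos: [0.5145, 0.0414, 0.2752]
tool_rot: [3.141, -0.0, 1.327]
force: [0.4, 0.5, -3.0]
grip_width: 0.244
grip_force: 40.0
[0.51450982 0.04136986 0.2753383 ] [ 0.69734138 -0.10910766 -2.28280567]
[[184 185 184 181 149 110 104 104 104 105 100 105 157 180 180 180 187]
 [184 184 185 180 147 111 104 105 105 104  99 104 157 183 184 184 183]
 [183 184 183 180 146 110 104 105 104 104 101 104 157 182 185 185 184]
 [186 185 184 181 147 109 104 105 105 104  98 105 157 183 185 185 186]
 [185 185 185 180 148 111 105 104 105 104  99 103 157 182 185 185 185]
 [182 185 186 181 152 115 105 104 104 104 100 104 155 181 185 185 186]
 [182 182 184 180 162 126 107 105 105 104 101 111 152 177 183 185 185]
 [180 180 181 173 156 126 111 107 107 106 107 121 146 168 181 186 185]
 [181 180 180 169 146 124 119 118 115 119 124 128 138 164 181 185 186]
 [183 182 180 171 148 130 129 128 127 131 134 134 143 168 181 185 185]
 [183 183 183 179 165 147 140 138 137 138 142 148 163 178 183 185 185]
 [183 182 185 182 178 170 166 164 162 164 168 172 179 182 183 184 184]
 [184 182 184 183 183 181 180 178 178 180 182 184 184 185 183 184 184]
 [185 185 182 182 183 183 183 182 181 181 182 183 185 185 185 184 183]]
```

Run:
```python
from h import *
S=cam('side')
b=onz(S,318.15,251.3,.092);t=onz(S,317.95,251.0,.0971)-[0,.005,0]
print(b-t,state()['ee_pos'])
```

```text
[-0.00039129 -0.00023822 -0.0051    ] [0.51450835 0.04134277 0.27535947]
```

```bash
python3 -m crank '[{"dx":-0.008,"dy":-0.005,"dz":-0.04,"wx":0,"wy":0,"wz":0},{"dx":0,"dy":0,"dz":-0.04,"wx":0,"wy":0,"wz":0},{"dx":0,"dy":0,"dz":-0.04,"wx":0,"wy":0,"wz":0},{"dx":0,"dy":0,"dz":-0.04,"wx":0,"wy":0,"wz":0},{"dx":0,"dy":0,"dz":0,"wx":0,"wy":0,"wz":0}]'; python3 -m crank '[{"dx":0,"dy":0,"dz":-0.03,"wx":0,"wy":0,"wz":0},{"dx":0,"dy":0,"dz":-0.03,"wx":0,"wy":0,"wz":0},{"dx":0,"dy":0,"dz":0,"wx":0,"wy":0,"wz":0}]'
```

```text
time_s: 6.7
ee_pos: [0.5139, 0.0412, 0.2683]
tool_rot: [-3.141, 0.0, 1.327]
force: [0.3, 0.7, -2.9]
grip_width: 0.247
grip_force: 40.0
time_s: 7.0
ee_pos: [0.5141, 0.0411, 0.2662]
tool_rot: [3.141, 0.0, 1.327]
force: [0.3, -0.5, -1.9]
grip_width: 0.247
grip_force: 40.0
```

Tip is 4 mm in with no contact force. Continuing to the piston.

```bash
python3 -m crank '[{"dx":0,"dy":0,"dz":-0.04,"wx":0,"wy":0,"wz":0},{"dx":0,"dy":0,"dz":-0.04,"wx":0,"wy":0,"wz":0},{"dx":0,"dy":0,"dz":-0.04,"wx":0,"wy":0,"wz":0},{"dx":0,"dy":0,"dz":-0.04,"wx":0,"wy":0,"wz":0},{"dx":0,"dy":0,"dz":0,"wx":0,"wy":0,"wz":0}]';python3 -m crank '[{"dx":0,"dy":0,"dz":-0.03,"wx":0,"wy":0,"wz":0},{"dx":0,"dy":0,"dz":-0.03,"wx":0,"wy":0,"wz":0},{"dx":0,"dy":0,"dz":-0.03,"wx":0,"wy":0,"wz":0},{"dx":0,"dy":0,"dz":0,"wx":0,"wy":0,"wz":0}]'; python3 -m crank '[{"dx":0,"dy":0,"dz":-0.03,"wx":0,"wy":0,"wz":0},{"dx":0,"dy":0,"dz":-0.03,"wx":0,"wy":0,"wz":0},{"dx":0,"dy":0,"dz":-0.03,"wx":0,"wy":0,"wz":0},{"dx":0,"dy":0,"dz":0,"wx":0,"wy":0,"wz":0}]'
```

```text
time_s: 7.5
ee_pos: [0.514, 0.0411, 0.2596]
tool_rot: [-3.141, 0.0, 1.327]
force: [0.9, -0.9, -2.0]
grip_width: 0.25
grip_force: 40.0
time_s: 7.9
ee_pos: [0.514, 0.0411, 0.2561]
tool_rot: [-3.142, 0.0, 1.327]
force: [0.5, -0.8, -3.2]
grip_width: 0.247
grip_force: 40.0
time_s: 8.3
ee_pos: [0.514, 0.0411, 0.2524]
tool_rot: [-3.141, 0.0, 1.327]
force: [0.9, -0.3, -3.8]
grip_width: 0.247
grip_force: 40.0
```

```bash
python3 -m crank '[{"dx":0,"dy":0,"dz":-0.03,"wx":0,"wy":0,"wz":0},{"dx":0,"dy":0,"dz":-0.03,"wx":0,"wy":0,"wz":0},{"dx":0,"dy":0,"dz":-0.03,"wx":0,"wy":0,"wz":0},{"dx":0,"dy":0,"dz":-0.03,"wx":0,"wy":0,"wz":0},{"dx":0,"dy":0,"dz":-0.03,"wx":0,"wy":0,"wz":0}]';python3 -m crank '[{"dx":0,"dy":0,"dz":-0.03,"wx":0,"wy":0,"wz":0},{"dx":0,"dy":0,"dz":-0.03,"wx":0,"wy":0,"wz":0},{"dx":0,"dy":0,"dz":-0.03,"wx":0,"wy":0,"wz":0},{"dx":0,"dy":0,"dz":-0.03,"wx":0,"wy":0,"wz":0},{"dx":0,"dy":0,"dz":-0.03,"wx":0,"wy":0,"wz":0}]'; python3 -m crank '[{"dx":0,"dy":0,"dz":-0.03,"wx":0,"wy":0,"wz":0},{"dx":0,"dy":0,"dz":-0.03,"wx":0,"wy":0,"wz":0},{"dx":0,"dy":0,"dz":0,"wx":0,"wy":0,"wz":0},{"dx":0,"dy":0,"dz":0,"wx":0,"wy":0,"wz":0}]'
```

```text
time_s: 8.8
ee_pos: [0.514, 0.0411, 0.2466]
tool_rot: [3.142, 0.0, 1.327]
force: [0.6, -0.4, -1.3]
grip_width: 0.25
grip_force: 40.0
time_s: 9.3
ee_pos: [0.514, 0.0411, 0.2406]
tool_rot: [3.142, 0.0, 1.327]
force: [0.4, -1.1, -1.1]
grip_width: 0.249
grip_force: 40.0
time_s: 9.7
ee_pos: [0.514, 0.0411, 0.2381]
tool_rot: [-3.142, 0.0, 1.327]
force: [0.9, -1.1, -2.6]
grip_width: 0.246
grip_force: 40.0
```

```bash
ok(){ tee -a log.txt | awk '/ee_pos/{z=$4} /force: /&&!/grip/{f=$4; print z,f; if(f+0>2.5) r=1} END{exit r}'; }
python3 -m crank '[{"dx":0,"dy":0,"dz":-0.01,"wx":0,"wy":0,"wz":0},{"dx":0,"dy":0,"dz":-0.01,"wx":0,"wy":0,"wz":0},{"dx":0,"dy":0,"dz":-0.01,"wx":0,"wy":0,"wz":0}]' | ok && python3 -m crank '[{"dx":0,"dy":0,"dz":-0.01,"wx":0,"wy":0,"wz":0},{"dx":0,"dy":0,"dz":-0.01,"wx":0,"wy":0,"wz":0},{"dx":0,"dy":0,"dz":-0.01,"wx":0,"wy":0,"wz":0}]' | ok && python3 -m crank '[{"dx":0,"dy":0,"dz":-0.01,"wx":0,"wy":0,"wz":0},{"dx":0,"dy":0,"dz":-0.01,"wx":0,"wy":0,"wz":0},{"dx":0,"dy":0,"dz":-0.01,"wx":0,"wy":0,"wz":0}]' | ok && python3 -m crank '[{"dx":0,"dy":0,"dz":-0.01,"wx":0,"wy":0,"wz":0},{"dx":0,"dy":0,"dz":-0.01,"wx":0,"wy":0,"wz":0},{"dx":0,"dy":0,"dz":-0.01,"wx":0,"wy":0,"wz":0}]' | ok && python3 -m crank '[{"dx":0,"dy":0,"dz":-0.01,"wx":0,"wy":0,"wz":0},{"dx":0,"dy":0,"dz":-0.01,"wx":0,"wy":0,"wz":0},{"dx":0,"dy":0,"dz":-0.01,"wx":0,"wy":0,"wz":0}]' | ok && python3 -m crank '[{"dx":0,"dy":0,"dz":-0.01,"wx":0,"wy":0,"wz":0},{"dx":0,"dy":0,"dz":-0.01,"wx":0,"wy":0,"wz":0},{"dx":0,"dy":0,"dz":-0.01,"wx":0,"wy":0,"wz":0}]' | ok
```

```text
0.2371] -1.6]
0.2359] -1.8]
0.2347] -1.2]
0.2334] -1.7]
0.2322] -1.6]
0.2311] -1.3]
```

```bash
ok(){ tee -a log.txt | awk '/ee_pos/{z=$4} /force: /&&!/grip/{f=$4; print z,f; if(f+0>2.5) r=1} END{exit r}'; }
python3 -m crank '[{"dx":0,"dy":0,"dz":-0.01,"wx":0,"wy":0,"wz":0},{"dx":0,"dy":0,"dz":-0.01,"wx":0,"wy":0,"wz":0},{"dx":0,"dy":0,"dz":-0.01,"wx":0,"wy":0,"wz":0}]' | ok && python3 -m crank '[{"dx":0,"dy":0,"dz":-0.01,"wx":0,"wy":0,"wz":0},{"dx":0,"dy":0,"dz":-0.01,"wx":0,"wy":0,"wz":0},{"dx":0,"dy":0,"dz":-0.01,"wx":0,"wy":0,"wz":0}]' | ok && python3 -m crank '[{"dx":0,"dy":0,"dz":-0.01,"wx":0,"wy":0,"wz":0},{"dx":0,"dy":0,"dz":-0.01,"wx":0,"wy":0,"wz":0},{"dx":0,"dy":0,"dz":-0.01,"wx":0,"wy":0,"wz":0}]' | ok && python3 -m crank '[{"dx":0,"dy":0,"dz":-0.01,"wx":0,"wy":0,"wz":0},{"dx":0,"dy":0,"dz":-0.01,"wx":0,"wy":0,"wz":0},{"dx":0,"dy":0,"dz":-0.01,"wx":0,"wy":0,"wz":0}]' | ok && python3 -m crank '[{"dx":0,"dy":0,"dz":-0.01,"wx":0,"wy":0,"wz":0},{"dx":0,"dy":0,"dz":-0.01,"wx":0,"wy":0,"wz":0},{"dx":0,"dy":0,"dz":-0.01,"wx":0,"wy":0,"wz":0}]' | ok && python3 -m crank '[{"dx":0,"dy":0,"dz":-0.01,"wx":0,"wy":0,"wz":0},{"dx":0,"dy":0,"dz":-0.01,"wx":0,"wy":0,"wz":0},{"dx":0,"dy":0,"dz":-0.01,"wx":0,"wy":0,"wz":0}]' | ok
```

```text
0.2298] -1.7]
0.2286] -2.0]
0.2274] -1.6]
0.2263] -1.9]
0.2255] 2.8]
```

```bash
ok(){ tee -a log.txt | awk '/ee_pos/{z=$4} /force: /&&!/grip/{f=$4; print z,f; if(f+0>5) r=1} END{exit r}'; }
python3 -m crank '[{"dx":0,"dy":0,"dz":-0.01,"wx":0,"wy":0,"wz":0},{"dx":0,"dy":0,"dz":-0.01,"wx":0,"wy":0,"wz":0}]' | ok && python3 -m crank '[{"dx":0,"dy":0,"dz":-0.01,"wx":0,"wy":0,"wz":0},{"dx":0,"dy":0,"dz":-0.01,"wx":0,"wy":0,"wz":0}]' | ok && python3 -m crank '[{"dx":0,"dy":0,"dz":-0.01,"wx":0,"wy":0,"wz":0},{"dx":0,"dy":0,"dz":-0.01,"wx":0,"wy":0,"wz":0}]' | ok && python3 -m crank '[{"dx":0,"dy":0,"dz":-0.01,"wx":0,"wy":0,"wz":0},{"dx":0,"dy":0,"dz":-0.01,"wx":0,"wy":0,"wz":0}]' | ok && python3 -m crank '[{"dx":0,"dy":0,"dz":-0.01,"wx":0,"wy":0,"wz":0},{"dx":0,"dy":0,"dz":-0.01,"wx":0,"wy":0,"wz":0}]' | ok
```

```text
0.2245] 3.0]
0.2236] 2.9]
0.2227] 2.3]
0.2219] 2.8]
0.2211] 2.7]
```

```bash
ok(){ tee -a log.txt | awk '/ee_pos/{z=$4} /force: /&&!/grip/{f=$4; print z,f; if(f+0>5) r=1} END{exit r}'; }
python3 -m crank '[{"dx":0,"dy":0,"dz":-0.01,"wx":0,"wy":0,"wz":0},{"dx":0,"dy":0,"dz":-0.01,"wx":0,"wy":0,"wz":0}]' | ok && python3 -m crank '[{"dx":0,"dy":0,"dz":-0.01,"wx":0,"wy":0,"wz":0},{"dx":0,"dy":0,"dz":-0.01,"wx":0,"wy":0,"wz":0}]' | ok && python3 -m crank '[{"dx":0,"dy":0,"dz":-0.01,"wx":0,"wy":0,"wz":0},{"dx":0,"dy":0,"dz":-0.01,"wx":0,"wy":0,"wz":0}]' | ok && python3 -m crank '[{"dx":0,"dy":0,"dz":-0.01,"wx":0,"wy":0,"wz":0},{"dx":0,"dy":0,"dz":-0.01,"wx":0,"wy":0,"wz":0}]' | ok && python3 -m crank '[{"dx":0,"dy":0,"dz":-0.01,"wx":0,"wy":0,"wz":0},{"dx":0,"dy":0,"dz":-0.01,"wx":0,"wy":0,"wz":0}]' | ok && python3 -m crank '[{"dx":0,"dy":0,"dz":-0.01,"wx":0,"wy":0,"wz":0},{"dx":0,"dy":0,"dz":-0.01,"wx":0,"wy":0,"wz":0}]' | ok && python3 -m crank '[{"dx":0,"dy":0,"dz":-0.01,"wx":0,"wy":0,"wz":0},{"dx":0,"dy":0,"dz":-0.01,"wx":0,"wy":0,"wz":0}]' | ok
```

```text
0.2203] 3.0]
0.2195] 3.1]
0.2187] 3.2]
0.2179] 4.1]
0.2171] 3.2]
0.2163] 4.9]
0.2156] 5.6]
```

```bash
ok(){ tee -a log.txt | awk '/ee_pos/{z=$4} /force: /&&!/grip/{f=$4; print z,f; if(f+0>8) r=1} END{exit r}'; }
python3 -m crank '[{"dx":0,"dy":0,"dz":0,"wx":0,"wy":0,"wz":0}]' | ok && python3 -m crank '[{"dx":0,"dy":0,"dz":-0.005,"wx":0,"wy":0,"wz":0}]' | ok && python3 -m crank '[{"dx":0,"dy":0,"dz":-0.005,"wx":0,"wy":0,"wz":0}]' | ok && python3 -m crank '[{"dx":0,"dy":0,"dz":-0.005,"wx":0,"wy":0,"wz":0}]' | ok && python3 -m crank '[{"dx":0,"dy":0,"dz":-0.005,"wx":0,"wy":0,"wz":0}]' | ok
```

```text
0.2157] 4.5]
0.2156] 7.5]
0.2156] 7.9]
0.2156] 9.5]
```

Bottomed: z is stuck at 0.2156 while the force climbs. Pushing slightly further and holding.

```bash
python3 -m crank '[{"dx":0,"dy":0,"dz":-0.004,"wx":0,"wy":0,"wz":0},{"dx":0,"dy":0,"dz":0,"wx":0,"wy":0,"wz":0}]'|grep -E 'ee|^force'; for i in 1 2 3; do python3 -m crank '[{"dx":0,"dy":0,"dz":0,"wx":0,"wy":0,"wz":0}]'|grep -E '^force'; done
```

```text
ee_pos: [0.5143, 0.0411, 0.2156]
force: [-0.8, -2.9, 8.1]
force: [-0.8, -3.0, 8.5]
force: [-1.3, -2.0, 8.9]
force: [-1.7, -1.4, 9.1]
```

```bash
python3 -m crank '[{"dx":0,"dy":0,"dz":-0.009,"wx":0,"wy":0,"wz":0},{"dx":0,"dy":0,"dz":0,"wx":0,"wy":0,"wz":0}]'|grep -E 'ee|^force'; for i in 1 2 3 4 5; do python3 -m crank '[{"dx":0,"dy":0,"dz":0,"wx":0,"wy":0,"wz":0},{"dx":0,"dy":0,"dz":0,"wx":0,"wy":0,"wz":0}]'|grep -E '^force'; done
```

```text
ee_pos: [0.5144, 0.0412, 0.2156]
force: [-2.3, -2.6, 9.8]
force: [-1.5, -4.0, 10.4]
force: [-1.4, -2.6, 10.1]
force: [-1.3, -2.8, 9.2]
force: [-0.8, -2.4, 10.4]
force: [-1.5, -3.1, 11.2]
```

```bash
python3 -m crank '[{"dx":0,"dy":0,"dz":-0.003,"wx":0,"wy":0,"wz":0}]'|grep -E 'ee|^force'; for i in 1 2 3 4 5; do python3 -m crank '[{"dx":0,"dy":0,"dz":0,"wx":0,"wy":0,"wz":0},{"dx":0,"dy":0,"dz":0,"wx":0,"wy":0,"wz":0}]'|grep -E '^force'; done
```

```text
ee_pos: [0.5144, 0.0412, 0.2155]
force: [-2.3, -2.8, 11.9]
force: [-2.5, -3.3, 10.7]
force: [-2.8, -2.8, 11.4]
force: [-1.6, -2.5, 10.6]
force: [-1.8, -2.6, 11.6]
force: [-0.8, -1.8, 11.3]
```

```bash
python3 -m crank '[{"dx":0,"dy":0,"dz":0.012,"wx":0,"wy":0,"wz":0},{"dx":0,"dy":0,"dz":0.012,"wx":0,"wy":0,"wz":0},{"dx":0,"dy":0,"dz":0,"wx":0,"wy":0,"wz":0}]'; python3 -m crank '[{"dx":0,"dy":0,"dz":0,"wx":0,"wy":0,"wz":0},{"dx":0,"dy":0,"dz":0,"wx":0,"wy":0,"wz":0},{"dx":0,"dy":0,"dz":0,"wx":0,"wy":0,"wz":0},{"dx":0,"dy":0,"dz":0,"wx":0,"wy":0,"wz":0},{"dx":0,"dy":0,"dz":0,"wx":0,"wy":0,"wz":0},{"dx":0,"dy":0,"dz":0,"wx":0,"wy":0,"wz":0}]' -0.1
```

```text
time_s: 18.9
ee_pos: [0.5142, 0.0412, 0.2156]
tool_rot: [3.141, -0.0, 1.327]
force: [0.0, -2.3, 6.7]
grip_width: 0.246
grip_force: 40.0
time_s: 19.5
ee_pos: [0.5139, 0.0412, 0.215]
tool_rot: [-3.141, -0.0, 1.327]
force: [-0.2, -0.5, 0.7]
grip_width: 0.452
grip_force: 0.0
```

```bash
python3 -m crank '[{"dx":0,"dy":0,"dz":0.1,"wx":0,"wy":0,"wz":0},{"dx":0,"dy":0,"dz":0.3,"wx":0,"wy":0,"wz":0},{"dx":0,"dy":0,"dz":0.6,"wx":0,"wy":0,"wz":0},{"dx":0,"dy":0,"dz":0.7,"wx":0,"wy":0,"wz":0},{"dx":0,"dy":0,"dz":0.6,"wx":0,"wy":0,"wz":0},{"dx":0,"dy":0,"dz":0.3,"wx":0,"wy":0,"wz":0}]' && python3 -m crank '[{"dx":-0.03,"dy":0.2,"dz":0,"wx":0,"wy":0,"wz":1},{"dx":-0.03,"dy":0.23,"dz":0,"wx":0,"wy":0,"wz":1},{"dx":-0.03,"dy":0.23,"dz":0,"wx":0,"wy":0,"wz":1},{"dx":-0.03,"dy":0.23,"dz":0,"wx":0,"wy":0,"wz":1},{"dx":-0.03,"dy":0.23,"dz":0,"wx":0,"wy":0,"wz":1},{"dx":-0.03,"dy":0.23,"dz":0,"wx":0,"wy":0,"wz":1},{"dx":-0.03,"dy":0.23,"dz":0,"wx":0,"wy":0,"wz":1},{"dx":-0.03,"dy":0.23,"dz":0,"wx":0,"wy":0,"wz":1},{"dx":-0.03,"dy":0.23,"dz":0,"wx":0,"wy":0,"wz":1},{"dx":-0.03,"dy":0.23,"dz":0,"wx":0,"wy":0,"wz":1},{"dx":-0.03,"dy":0.2,"dz":0,"wx":0,"wy":0,"wz":1},{"dx":-0.03,"dy":0.2,"dz":0,"wx":0,"wy":0,"wz":1}]' && python3 -m crank '[{"dx":0,"dy":0,"dz":0,"wx":0,"wy":0,"wz":1},{"dx":0,"dy":0,"dz":0,"wx":0,"wy":0,"wz":1},{"dx":0,"dy":0,"dz":0,"wx":0,"wy":0,"wz":1},{"dx":0,"dy":0,"dz":0,"wx":0,"wy":0,"wz":1},{"dx":0,"dy":0,"dz":0,"wx":0,"wy":0,"wz":1},{"dx":0,"dy":0,"dz":0,"wx":0,"wy":0,"wz":1},{"dx":0,"dy":0,"dz":0,"wx":0,"wy":0,"wz":0},{"dx":0,"dy":0,"dz":0,"wx":0,"wy":0,"wz":0},{"dx":0,"dy":0,"dz":0,"wx":0,"wy":0,"wz":0}]'
python3 - <<'E'
from h import *
S=cam('side');p=state()['ee_pos'];print(p)
print([(proj(S,p-[0,0,.097])-[245,190])*5])
cv2.imwrite('pics/c4.png',cv2.resize(S['frame'][190:310,245:405,::-1],(800,600),interpolation=cv2.INTER_CUBIC))
E
```

```text
time_s: 20.1
ee_pos: [0.5149, 0.0411, 0.3228]
tool_rot: [3.136, -0.001, 1.327]
force: [0.4, -0.8, 0.4]
grip_width: 0.447
grip_force: 0.0
time_s: 21.3
ee_pos: [0.4994, 0.1483, 0.3191]
tool_rot: [-3.141, -0.0, 2.378]
force: [1.1, 1.1, 0.0]
grip_width: 0.45
grip_force: 0.0
time_s: 22.2
ee_pos: [0.4996, 0.148, 0.3192]
tool_rot: [-3.142, -0.0, 2.897]
force: [-0.1, -0.2, -0.7]
grip_width: 0.449
grip_force: 0.0
[0.49958401 0.14795229 0.31919204]
[array([411.90828303, 208.15874893])]
```

View pics/c4.png

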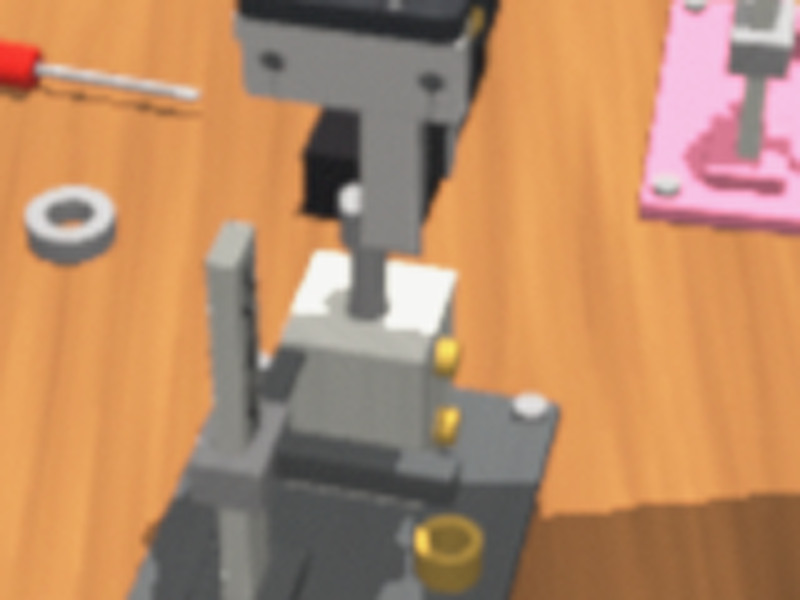

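The crop shows the rod standing in the bore, its shaft entering at px (318.5,252). The handle's free end is at about (335.5,282.5), and the gripper is turned ready above it. Descending onto the handle.

```bash
python3 - <<'E'
from h import *
S=cam('side')
for z in(.098,.102,.106,.11):print(z,proj(S,[.483,.1545,z]),(proj(S,[.483,.1545,z])-[245,190])*5)
E
python3 -m crank '[{"dx":0,"dy":0,"dz":-0.3,"wx":0,"wy":0,"wz":0},{"dx":0,"dy":0,"dz":-0.6,"wx":0,"wy":0,"wz":0},{"dx":0,"dy":0,"dz":-0.6,"wx":0,"wy":0,"wz":0},{"dx":0,"dy":0,"dz":-0.6,"wx":0,"wy":0,"wz":0},{"dx":0,"dy":0,"dz":-0.4,"wx":0,"wy":0,"wz":0},{"dx":0,"dy":0,"dz":0,"wx":0,"wy":0,"wz":0}]'
python3 -m crank '[{"dx":0,"dy":0,"dz":-0.3,"wx":0,"wy":0,"wz":0},{"dx":0,"dy":0,"dz":-0.3,"wx":0,"wy":0,"wz":0},{"dx":0,"dy":0,"dz":-0.3,"wx":0,"wy":0,"wz":0},{"dx":0,"dy":0,"dz":-0.2,"wx":0,"wy":0,"wz":0},{"dx":0,"dy":0,"dz":0,"wx":0,"wy":0,"wz":0},{"dx":0,"dy":0,"dz":0,"wx":0,"wy":0,"wz":0}]'
```

```text
0.098 [335.7479531  286.46410086] [453.73976551 482.32050431]
0.102 [335.78676298 284.90522726] [453.9338149  474.52613629]
0.106 [335.82579951 283.33815164] [454.12899753 466.69075818]
0.11 [335.86506476 281.76280498] [454.32532379 458.81402492]
time_s: 22.9
ee_pos: [0.4978, 0.1478, 0.2157]
tool_rot: [-3.14, -0.006, 2.897]
force: [-0.7, 0.5, -0.0]
grip_width: 0.448
grip_force: 0.0
time_s: 23.5
ee_pos: [0.4997, 0.148, 0.1751]
tool_rot: [-3.142, -0.0, 2.898]
force: [-0.1, -0.1, -1.2]
grip_width: 0.449
grip_force: 0.0
```

```bash
python3 -m crank '[{"dx":0,"dy":0,"dz":0,"wx":0,"wy":0,"wz":0},{"dx":0,"dy":0,"dz":0,"wx":0,"wy":0,"wz":0},{"dx":0,"dy":0,"dz":0,"wx":0,"wy":0,"wz":0},{"dx":0,"dy":0,"dz":0,"wx":0,"wy":0,"wz":0},{"dx":0,"dy":0,"dz":0,"wx":0,"wy":0,"wz":0},{"dx":0,"dy":0,"dz":0,"wx":0,"wy":0,"wz":0}]' -1 30
python3 - <<'E'
from h import *
S=cam('side');print(state()['force'])
cv2.imwrite('pics/c5.png',cv2.resize(S['frame'][190:310,245:405,::-1],(800,600),interpolation=cv2.INTER_CUBIC))
E
```

```text
time_s: 24.1
ee_pos: [0.4997, 0.1475, 0.1754]
tool_rot: [-3.14, 0.0, 2.898]
force: [-1.3, -5.0, 3.5]
grip_width: 0.148
grip_force: 30.0
[-1.34454883 -5.3057221   2.31826535]
```

View pics/c5.png

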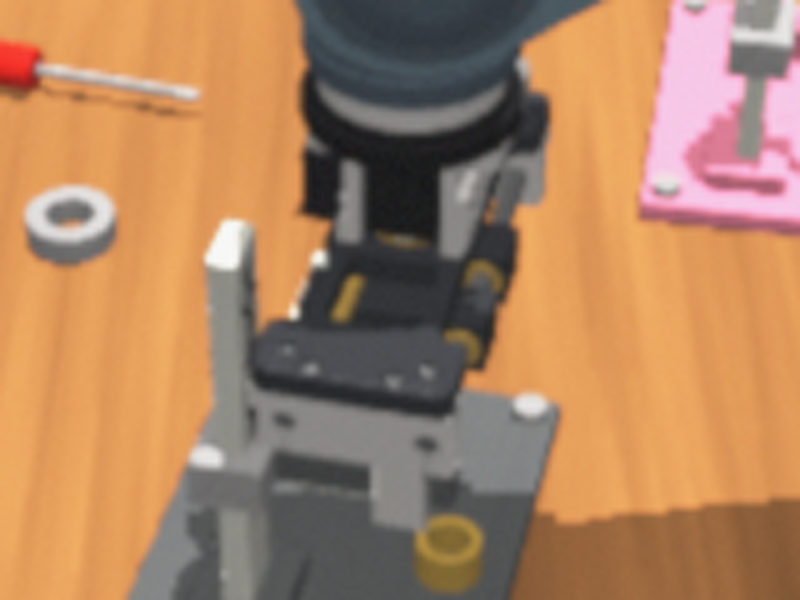

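```bash
ok(){ tee -a log.txt | awk '/ee_pos/{z=$4} /force: /&&!/grip/{f=$4; print z,$0; if(f+0>9) r=1} END{exit r}'; }
python3 -m crank '[{"dx":0,"dy":-0.015,"dz":0,"wx":0,"wy":0,"wz":0},{"dx":0,"dy":0,"dz":-0.01,"wx":0,"wy":0,"wz":0},{"dx":0,"dy":0,"dz":-0.02,"wx":0,"wy":0,"wz":0},{"dx":0,"dy":0,"dz":-0.02,"wx":0,"wy":0,"wz":0}]' -1 40 | ok && python3 -m crank '[{"dx":0,"dy":0,"dz":-0.015,"wx":0,"wy":0,"wz":0},{"dx":0,"dy":0,"dz":-0.015,"wx":0,"wy":0,"wz":0}]' | ok && python3 -m crank '[{"dx":0,"dy":0,"dz":-0.015,"wx":0,"wy":0,"wz":0},{"dx":0,"dy":0,"dz":-0.015,"wx":0,"wy":0,"wz":0}]' | ok && python3 -m crank '[{"dx":0,"dy":0,"dz":-0.015,"wx":0,"wy":0,"wz":0},{"dx":0,"dy":0,"dz":-0.015,"wx":0,"wy":0,"wz":0}]' | ok && python3 -m crank '[{"dx":0,"dy":0,"dz":-0.015,"wx":0,"wy":0,"wz":0},{"dx":0,"dy":0,"dz":-0.015,"wx":0,"wy":0,"wz":0}]' | ok && python3 -m crank '[{"dx":0,"dy":0,"dz":-0.015,"wx":0,"wy":0,"wz":0},{"dx":0,"dy":0,"dz":-0.015,"wx":0,"wy":0,"wz":0}]' | ok
```

```text
0.1732] force: [-2.0, -3.1, 2.6]
0.1719] force: [-1.3, -2.9, 2.4]
0.1707] force: [-1.7, -3.8, 2.4]
0.1695] force: [-0.9, -3.4, 3.5]
0.1688] force: [-3.4, -2.4, 8.8]
0.1686] force: [-7.6, -3.7, 16.6]
```

Bottom stop of the scale felt at TCP z 0.1687, so the pointer top is TCP z minus 0.0707. The target for rod top 0.1473 is TCP 0.218.

```bash
python3 -m crank '[{"dx":0,"dy":0,"dz":0.05,"wx":0,"wy":0,"wz":0},{"dx":0,"dy":0,"dz":0.1,"wx":0,"wy":0,"wz":0},{"dx":0,"dy":0,"dz":0.1,"wx":0,"wy":0,"wz":0},{"dx":0,"dy":0,"dz":0.15,"wx":0,"wy":0,"wz":0},{"dx":0,"dy":0,"dz":0.15,"wx":0,"wy":0,"wz":0},{"dx":0,"dy":0,"dz":0.15,"wx":0,"wy":0,"wz":0},{"dx":0,"dy":0,"dz":0.15,"wx":0,"wy":0,"wz":0},{"dx":0,"dy":0,"dz":0.15,"wx":0,"wy":0,"wz":0},{"dx":0,"dy":0,"dz":0.1,"wx":0,"wy":0,"wz":0},{"dx":0,"dy":0,"dz":0.05,"wx":0,"wy":0,"wz":0},{"dx":0,"dy":0,"dz":0,"wx":0,"wy":0,"wz":0},{"dx":0,"dy":0,"dz":0,"wx":0,"wy":0,"wz":0}]'
```

```text
time_s: 26.75
ee_pos: [0.4997, 0.1474, 0.2137]
tool_rot: [-3.141, -0.0, 2.898]
force: [0.5, -2.6, 0.8]
grip_width: 0.142
grip_force: 40.0
```

```bash
python3 -m crank '[{"dx":0,"dy":0,"dz":0.04,"wx":0,"wy":0,"wz":0},{"dx":0,"dy":0,"dz":0.04,"wx":0,"wy":0,"wz":0},{"dx":0,"dy":0,"dz":0.03,"wx":0,"wy":0,"wz":0},{"dx":0,"dy":0,"dz":0,"wx":0,"wy":0,"wz":0},{"dx":0,"dy":0,"dz":0,"wx":0,"wy":0,"wz":0},{"dx":0,"dy":0,"dz":0,"wx":0,"wy":0,"wz":0}]'
python3 - <<'E'
from h import *
S=cam('side');print(state()['ee_pos'],state()['force'])
cv2.imwrite('pics/c6.png',cv2.resize(S['frame'][190:310,245:405,::-1],(800,600),interpolation=cv2.INTER_CUBIC))
E
```

```text
time_s: 27.35
ee_pos: [0.4996, 0.1473, 0.2175]
tool_rot: [-3.142, -0.0, 2.898]
force: [2.2, -2.4, -4.8]
grip_width: 0.145
grip_force: 40.0
[0.49961713 0.14735876 0.21756086] [ 2.14907161 -2.84778639 -4.61340744]
```

View pics/c6.png

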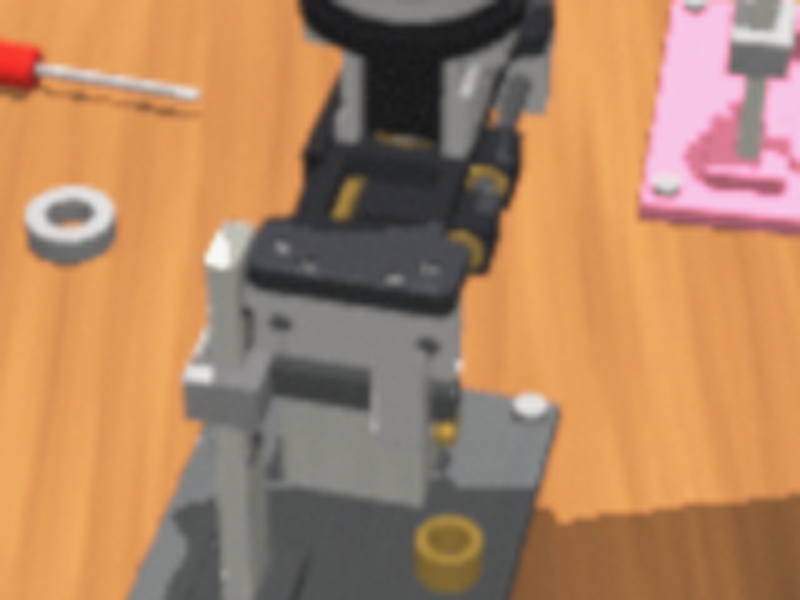

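```bash
python3 -m crank '[{"dx":0,"dy":0,"dz":0.015,"wx":0,"wy":0,"wz":0},{"dx":0,"dy":0,"dz":0,"wx":0,"wy":0,"wz":0},{"dx":0,"dy":0,"dz":0,"wx":0,"wy":0,"wz":0}]'; python3 -m crank '[{"dx":0,"dy":0,"dz":-0.012,"wx":0,"wy":0,"wz":0},{"dx":0,"dy":0,"dz":0,"wx":0,"wy":0,"wz":0},{"dx":0,"dy":0,"dz":0,"wx":0,"wy":0,"wz":0}]'
```

```text
time_s: 27.7
ee_pos: [0.4996, 0.1473, 0.2181]
tool_rot: [-3.142, -0.0, 2.898]
force: [3.2, -2.5, -5.3]
grip_width: 0.145
grip_force: 40.0
time_s: 28.0
ee_pos: [0.4996, 0.1474, 0.2181]
tool_rot: [-3.141, -0.0, 2.898]
force: [-0.0, -3.5, 0.1]
grip_width: 0.145
grip_force: 40.0
```

Unloaded, at 0.2181. Releasing and retreating.

```bash
python3 -m crank '[{"dx":0,"dy":0,"dz":0,"wx":0,"wy":0,"wz":0},{"dx":0,"dy":0,"dz":0,"wx":0,"wy":0,"wz":0},{"dx":0,"dy":0,"dz":0,"wx":0,"wy":0,"wz":0},{"dx":0,"dy":0,"dz":0,"wx":0,"wy":0,"wz":0},{"dx":0,"dy":0,"dz":0,"wx":0,"wy":0,"wz":0},{"dx":0,"dy":0,"dz":0,"wx":0,"wy":0,"wz":0}]' -0.2 && python3 -m crank '[{"dx":0,"dy":0,"dz":0.1,"wx":0,"wy":0,"wz":0},{"dx":0,"dy":0,"dz":0.2,"wx":0,"wy":0,"wz":0},{"dx":0,"dy":0,"dz":0.4,"wx":0,"wy":0,"wz":0},{"dx":0,"dy":0,"dz":0.6,"wx":0,"wy":0,"wz":0},{"dx":0,"dy":0,"dz":0.7,"wx":0,"wy":0,"wz":0},{"dx":0,"dy":0,"dz":0.7,"wx":0,"wy":0,"wz":0},{"dx":-0.6,"dy":0,"dz":0,"wx":0,"wy":0,"wz":0},{"dx":-0.7,"dy":0,"dz":0,"wx":0,"wy":0,"wz":0},{"dx":-0.7,"dy":0,"dz":0,"wx":0,"wy":0,"wz":0},{"dx":-0.5,"dy":0,"dz":0,"wx":0,"wy":0,"wz":0},{"dx":0,"dy":0,"dz":0,"wx":0,"wy":0,"wz":0},{"dx":0,"dy":0,"dz":0,"wx":0,"wy":0,"wz":0}]'
python3 - <<'E'
from h import *
S=cam('side');T=cam('top');f=lambda I,x,y,w,h:cv2.resize(I['frame'][y:y+h,x:x+w,::-1],(w*4,h*4),interpolation=cv2.INTER_CUBIC)
cv2.imwrite('pics/c7.png',np.hstack([f(S,260,190,100,130),f(T,225,180,100,130)]))
E
```

```text
time_s: 28.6
ee_pos: [0.4996, 0.1474, 0.2177]
tool_rot: [3.141, -0.0, 2.898]
force: [-0.1, 1.1, 0.4]
grip_width: 0.398
grip_force: 0.0
time_s: 29.8
ee_pos: [0.4, 0.1474, 0.3265]
tool_rot: [3.141, 0.002, 2.898]
force: [0.2, 0.5, 0.3]
grip_width: 0.399
grip_force: 0.0
```

View pics/c7.png

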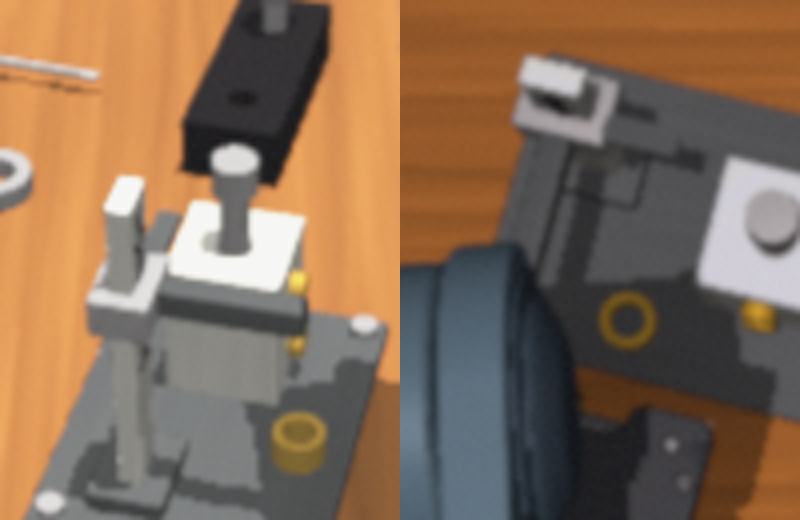

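Run:
```python
from h import *
from scipy.optimize import brentq
S=cam('side')
for n,xy,v in(('rod',(.516,.0432),230.),('handle end',(.483,.1545),264.2),('post top',None,0)):
    if xy: print(n,brentq(lambda z:proj(S,[*xy,z])[1]-v,.05,.25))
print(state()['ee_pos'],state()['force'],state()['time_s'])
```

```text
rod 0.14689614475561763
handle end 0.1532059176522083
[0.40039358 0.14727563 0.3259781 ] [0.03990301 0.21805114 0.5244873 ] 29.95
```

Run:
```python
from h import *
S=cam('side');g=cv2.cvtColor(S['frame'],cv2.COLOR_RGB2GRAY).astype(int)
s0=cv2.cvtColor(cv2.imread('pics/side0.png'),cv2.COLOR_BGR2GRAY).astype(int)
for c in(312,320,328):
    print(c,'now 250:',g[250:285,c]);print(c,'old 268:',s0[268:300,c])
print('slide now',g[250:280,292],'old',s0[265:300,292])
h=lambda z:(proj(S,[.500,.148,z])[1])
print(h(.1046),h(.1473),h(.1497),h(.0886),h(.1313))
# geometry predictions at column midpoints: front edge (+y local 7mm), top & bottom; rear top edge
R=lambda x,y:np.array([.516+x*.9703+(y+.045)*.2419,.0432-x*.2419+(y+.045)*.9703])
for top in(.1046,.1473):
  for lx in(-.02,-.035,-.05):
    print(top,lx,[proj(S,[*R(lx,ly),top-dz]).round(1) for ly,dz in((.048,0),(.062,0),(.062,.016))])
```

```text
312 now 250: [182 181 192 236 245 246 246 246 246 236 179 134 126 126 121  96  69  63
  62  61  77 115 134 136 137 136 135 137 137 137 138 139 138 139 139]
312 old 268: [137 138 138 138 138 137 138 137 138 137 130 128 130 123  98  70  64  61
  64  90 118 129 128 131 130 131 129 129 129 130 129 129]
320 now 250: [108 107 110 148 234 246 246 246 246 246 243 207 138 128 129 125 102  74
  66  64  61  70 109 134 135 136 137 136 137 137 137 136 135 136 136]
320 old 268: [139 137 138 138 138 138 137 138 138 138 133 130 129 130 127 109  78  66
  63  64  77 112 129 129 130 130 130 129 129 129 129 129]
328 now 250: [246 246 246 246 246 246 246 246 246 246 246 239 193 135 130 131 129 111
  83  67  64  64  66  96 123 132 133 133 133 133 134 133 134 134 133]
328 old 268: [136 137 137 136 137 137 138 137 137 137 135 132 130 131 131 131 119  89
  69  65  64  67 101 122 129 130 135 162 185 193 193 175]
slide now [130 130 131 134 133 135 135 137 138 139 136 141 147 171 210 224 217 169
 118 109 108 108 108 106 108 118 130 136 137 136] old [141 142 141 140 139 140 140 140 140 139 140 140 140 140 142 164 210 226
 219 172 119 108 109 109 109 108 112 126 137 138 139 139 138 138 139]
281.5252378118155 264.33340915825477 263.3376450680077 287.72213144504485 270.89013450700685
0.1046 -0.02 [array([316.5, 278. ]), array([314.7, 282.9]), array([314.8, 289.1])]
0.1046 -0.035 [array([324.2, 279.3]), array([322.5, 284.3]), array([322.5, 290.5])]
0.1046 -0.05 [array([332. , 280.6]), array([330.3, 285.6]), array([330.2, 291.8])]
0.1473 -0.02 [array([316.4, 260.9]), array([314.5, 265.7]), array([314.6, 272.3])]
0.1473 -0.035 [array([324.3, 262.2]), array([322.5, 267. ]), array([322.5, 273.6])]
0.1473 -0.05 [array([332.3, 263.4]), array([330.6, 268.4]), array([330.5, 274.9])]
```

Run:
```python
from h import *
S=cam('side');g=cv2.cvtColor(S['frame'],cv2.COLOR_RGB2GRAY).astype(int)
for c in(317,318,319,320):print(c,g[222:250,c])
print('cols row229',g[229,308:330])
for y,z in((-.012,.1473),(.012,.1473),(.012,.1273)):print(proj(S,[.516,.0432+y,z]))
print('blk corner rows: mouth',proj(S,[.516,.0432,.092]),'post top',[proj(S,[.516+.026*.9703+y*.2419,.0432-.026*.2419+y*.9703,.196]) for y in(.087,.113)]); print(g[225:250,291])
```

```text
317 [ 41  33  30  64 157 210 220 220 219 219 214 167 112 102 103 101 102 105
 103 102 104 104 103 105 103 103 104 103]
318 [ 43  31  32  71 174 218 221 220 220 219 216 169 112 104 106 104 104 104
 104 105 105 106 107 106 107 104 104 107]
319 [ 41  31  30  66 159 211 220 220 220 220 216 169 112 103 104 104 106 105
 106 106 106 105 107 105 105 106 106 107]
320 [ 42  32  28  58 141 202 220 220 220 220 214 169 114 104 106 106 106 106
 104 103 104 103 103 104 103 105 107 108]
cols row229 [ 30  30  26  37  88 183 217 220 219 220 220 220 220 220 218 206 145  65
  32  29  29  31]
[318.07021051 226.24242729]
[318.06872043 233.50091374]
[318.10419337 241.46457467]
blk corner rows: mouth [318.16470621 251.31079899] post top [array([292.39232791, 234.38471501]), array([288.27257211, 243.06989524])]
[166 166 166 167 167 169 168 170 180 236 246 246 246 246 246 246 246 245
 222 151 138 137 137 136 135]
```

Rod top and handle top show the same small camera offset (about -0.5 px), so they are level within measuring error. The robot is clear of everything.

```bash
python3 -c "
from rig import finish_job
print(finish_job())"
```

```text
the job is handed in; nothing more can be done
None
```

The job is handed in after about 30 s of robot time: the rod stands on the bottomed piston, seated with an 11 N push held for about 1 s, and the pointer is set level with its top to within about half a millimetre, the limit of what I could measure; to get that height reference I first slid the pointer down to its bottom stop before raising it.

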